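Open the feed stop and push a neck blank through the dust-brush hood

TASK

Get the wooden neck blank through the low guarded dust-brush machine with the push stick: first poke the stick's nose into the small hole in the front of the hood until the hidden feed stop snaps open, then push the blank from behind with the stick, through the mouth, until all of it has come out and lies flat on the outfeed bed. Keep the gripper itself off the blank and the feed stop and leave the other things on the bench alone. Finally stand the stick back on the bench on its flat underside, clear of the machine, and let go.

Things in the scene. Friction and masses are not known exactly. Their poses are not given: they have to be found in the camera images.
- machine: Fixed bench machine: grey housing (hood) over a steel bed, pieces fed along its +x. Origin on the bench under the middle of the housing's front face; +y is left seen along the feed, z up. Housing x 0 to 90, y -100 to +50, top z 120 mm, plus a drive cover up to z 142 mm. Bed 74 mm wide, top at z 20 mm, from x -200 (infeed) to +300 mm (outfeed end). Mouth and access hole are in the front face.
- mouth (a point): Middle of the mouth's bottom edge, on the bed at the front face (machine x 0, y 0, z 20 mm), axes as the machine's. The feed tunnel is 50 mm wide and 26 mm high (z 20 to 46 mm). Before and after the housing, wooden fences 12 mm high on both bed edges leave a straight channel 50 mm wide centred on y = 0, open above and at the ends.
- outlet (a point): Middle of the bottom edge of the tunnel's far end, on the outfeed bed (machine x 90, y 0, z 20 mm). Axes as the machine's.
- hole (a point): Centre of the access hole, in the plane of the front face, right of the mouth (machine x 0, y -68, z 85 mm): level rectangular hole 26 mm wide, 24 mm high, dark rim, through an 8 mm plate. The stick's nose goes in along machine +x. The feed stop's upright paddle, 30 mm wide, stands 40 mm behind the front face and covers the hole's width. The nose may go in to 70 mm.
- stop (a joint): Hidden feed stop, an over-centre spring hinge (rad). 0 = closed: its flag blocks the tunnel against pieces fed in. Pushing the paddle behind the hole along the feed with 2 to 3 N raises the value; past 0.55 (nose end about 50 to 55 mm inside the front face) it snaps to 1.1 = open and stays there when the stick is drawn out. Open, it clears a blank by 4 mm or more.
- blank: Plain wooden instrument-neck blank lying flat in the infeed channel, 120 mm long, 18 mm thick, 60 to 130 g: a disc 44 mm across at its rear (-x) end, a 22 mm wide neck, a square head 44 mm wide at its front (+x) end. Origin on its underside at mid-length, so the ends are 60 mm from it; +x points along the feed. About 1 N pushes it.
- stick: Plywood push stick standing on its flat underside on the bench, 110 g, 230 mm long. Origin on the underside; +x points to the nose, z up. Sole 30 mm wide, 12 mm thick from x -100 to +30 mm, then a straight nose 12 mm wide, 12 mm thick to x +130 mm. Upright grip at x -60 mm: 36 mm long (x), 14 mm thick (y), top 80 mm above the underside; pinch its thickness from above.
- nose (a point): Middle of the nose's end face (stick x 130, y 0, z 6 mm). Axes as the stick's.
- grip (a point): Place to hold on the upright grip, 52 mm above the stick's underside and 28 mm below the grip's top (stick x -60, y 0). Axes as the stick's.
- tin: Bystander: plain steel paint tin, 72 mm across, 85 mm high. Origin at the centre of its underside.
- painted: Bystander: a red, finished neck lying on the bench, 190 mm long, 18 mm thick. Origin at the middle of its underside.
- bowl: Bystander: small clay bowl, 90 mm across, 40 mm high. Origin at the centre of its underside.
Mind the look-alikes: they are no part of the job. Of the things shaped like the blank, the wooden one is meant. Several things have the shape of the stick; the one meant has the colours described above.

How it is judged:
On the way, in this order (a step that is already met when the one before it is completed fails the run):
1. the feed stop is tripped open while the blank is still before the mouth (value of joint stop above 0.9 rad and x of blank in the frame of machine below -0.05 m), for 0.1 s.
2. the whole blank has come out of the tunnel's far end onto the outfeed bed (x of blank in the frame of machine between 0.15 and 0.245 m and z of blank in the frame of machine between 0.014 and 0.026 m and angle between blank's own z axis and vertical below 0.15 rad), for 0.2 s.
At the end, for the whole second after the job is handed in: Stop open (over 0.9 rad). Blank flat and still on the outfeed bed, its origin at machine x 150 to 245 mm (rear end out of the tunnel, front end at most 5 mm over the bed's end). Stick standing still on the bench on its underside (within 6 mm, tilt under 0.12 rad), not touching the machine (all of step 2 and value of joint stop above 0.9 rad and linear speed of each of blank, stick below 0.02 m/s and height (world z) of stick below 0.006 m and angle between stick's own z axis and vertical below 0.12 rad and contact force between stick and machine below 0.05 N).
It fails at once if the gripper or arm touches the blank (contact force between any of the arm, the fingers and blank above 0.5 N).
It fails at once if the gripper or arm touches the feed stop (contact force between any of the arm, the fingers and stop above 0.5 N).
It fails at once if a bystander is moved by more than 30 mm (distance of any of tin, painted, bowl from where it was at the start of the episode above 0.03 m).
It also fails if it takes over 64 s, if anything falls off the work surface, if the arm or the gripper's body presses on something with over 40 N, if the wrist force passes 120 N, or if a joint passes its speed limit or range.

ROBOT

A 6-joint arm with a two-finger parallel gripper is mounted at the origin on the work surface. World frame = base frame: x ahead of the robot, y to its left, z up, the work surface at z = 0. Lengths are in m, angles in rad, forces in N, time in s.
With the tool pointing down it reaches from about 0.35 to 0.925 m from the base axis. Payload 6.4 kg.
Tool frame: the origin (TCP) lies at the very end of the fingers, on their centre line; the grasp point (between the pads) lies 19 mm behind it; z points along the fingers, y is the direction in which the jaws open and shut (so a half turn about z gives the same grasp; the last joint's range is limited). The gripper opens to 85 mm and grips with 20 to 120 N. Pads are 22 mm wide; open, the fingers measure 114 mm over their backs; the gripper's body (76 mm by 85 mm) begins 54 mm behind the grasp point. The pads swing forward as they close: fully open they stand 13 mm farther back than shut.
Start: joints at [-1.448, 0.245, 1.558, -0, 1.339, -0.174], TCP at [0.19, -0.622, 0.231] pointing down, gripper open.
Joint ranges: [-3.13, 3.13], [-1.02, 2.26], [0.13, 2.54], [-0.95, 4.09], [0.21, 2.88], [-2.74, 2.74]. Speed limits (rad/s): [2.57, 2.57, 3.14, 3.14, 3.14, 3.14].

INTERFACE

Orientations are given as a unit quaternion [x, y, z, w].
In Python, from bench import readout, imaging, ticket gives the robot as it stands.
- The arm moves only by the tool drive_tool, never from a script. Its argument "plan" is a list of rows, each a list of 7 numbers: the shift along the tool's x, y, z in units of 25 mm (1.0 is 25 mm), then the turn, a rotation vector about the tool's x, y, z in units of 5 degrees (1.0 is 5 degrees), then the opening in per cent of the stroke, from 0 (shut) to 100 (fully open). In form: [[dx, dy, dz, ax, ay, az, jaw], ...]. A call has 1 to 5 rows; each row is the pose to reach, as a shift and turn from the pose commanded when the call began, along the tool's axes at that moment; what a row does not reach only later rows make up. A row lasts 1/10 s, in which the tool goes at most 50 mm and 8.59 degrees, less where a joint would pass 70% of its speed; a pose out of reach is approached as far as the arm can. A call with a gripper value outside its range is refused whole. The fingers move at their own pace and stop on an object; "grip_force" is the grip in N (left out, the last holds). Time passes only in rows, so rows that repeat a pose let the fingers close. It gives the time, the measured TCP pose, the force and the opening at its end, in the units of the state.
- readout.get_obs(): the state, without advancing time (a new reading comes with each control period).
- imaging.grab_frame(name): name is "scene" or "top"; returns the picture (480x640x3 uint8, blue, green, red); there is no depth.
- imaging.camera_params(name): a dict with "fx", "fy", "cx", "cy" (pixels), "R" (3x3) and "t" (3): a world point X has camera coordinates R X + t. Camera axes: x right, y down, z forward; pixel columns grow to the right and rows downward; lengths in m; the calibration is good to about 2 mm. A picture is of the moment at which its call begins. camera_params takes no time and is no camera call.
- ticket.job_done(): hands the job in, once; it reports no verdict.
The state is a dict: "clock": time; "joint_pos": joint angles; "dq": joint speeds; "joint_torque": joint torques, N m; "position": TCP position; "eef_rot": TCP orientation; "wrist_force": force on the tool from outside, world axes, zero at the start; "moment": the same for the moment, N m; "opening": finger opening in m.
Only numpy, scipy, OpenCV 4.12 (cv2) and the standard library are available. Lean on these libraries where they do the work, as an engineer would, in place of code of your own. Each camera call takes 0.05 s, during which the arm holds its last target.

## Working session

There is one attempt and no reset: what is moved stays moved. The work goes in short steps, Python scripts to look and compute and a tool call to move; the robot and the scene stay as the last step left them, time stands still between calls to the robot, and variables do not carry over. Pictures are saved under pics/ and viewed, and the job is handed in when it is done.

Besides the shell and the picture viewer there is one more tool, called after "Request:" as name(argument=value, ...), one argument or row to a line, values as JSON. drive_tool: Moves the arm, as the interface text tells. Its arguments: {"type":"object","properties":{"plan":{"type":"array"},"grip_force":{"type":"number"}},"required":["plan"]}

```bash
mkdir -p pics; ls; python3 - <<'E'
from bench import readout, imaging, ticket
import cv2
print(readout.get_obs())
for n in("scene","top"):
    im=imaging.grab_frame(n); cv2.imwrite(f"pics/{n}0.png",im); print(n,imaging.camera_params(n))
E
```

```text
pics
{'clock': 0.0, 'joint_pos': array([-1.44808313e+00,  2.45836961e-01,  1.55904545e+00,  2.33821845e-06,
        1.33869719e+00, -1.74106993e-01]), 'dq': array([-0.00234152,  0.00076913, -0.00025517, -0.00042862,  0.00015075,
       -0.00067607]), 'joint_torque': array([-1.59891919e-03, -4.29509819e+01, -3.26126754e+01, -2.85981805e-04,
        5.25417548e-03,  9.63722925e-06]), 'position': array([ 0.19004345, -0.62099995,  0.23014879]), 'eef_rot': array([ 9.89006972e-01,  1.47865554e-01,  2.66634994e-05, -9.93116550e-04]), 'wrist_force': array([-0.4972041 ,  0.07618662,  0.40476417]), 'moment': array([ 0.01157494, -0.00135435,  0.0263573 ]), 'opening': 0.08535974364746846}
scene {'fx': 608.7086248896342, 'fy': 608.7086248896342, 'cx': 306.76168443679353, 'cy': 234.61591156196025, 'R': array([[-0.13207629,  0.99123448, -0.00317088],
       [ 0.58080526,  0.07479592, -0.81059905],
       [-0.80325656, -0.10890258, -0.58559297]]), 't': array([ 0.14284519, -0.2122663 ,  1.93923853])}
top {'fx': 603.6070736433364, 'fy': 603.6070736433364, 'cx': 315.69783802479014, 'cy': 241.80015645771812, 'R': array([[ 0.02767188, -0.99953156,  0.01307422],
       [-0.99139878, -0.02911573, -0.12759598],
       [ 0.12791687, -0.00943094, -0.99174005]]), 't': array([-0.09816472,  0.51609183,  1.51785346])}
```

View pics/scene0.png

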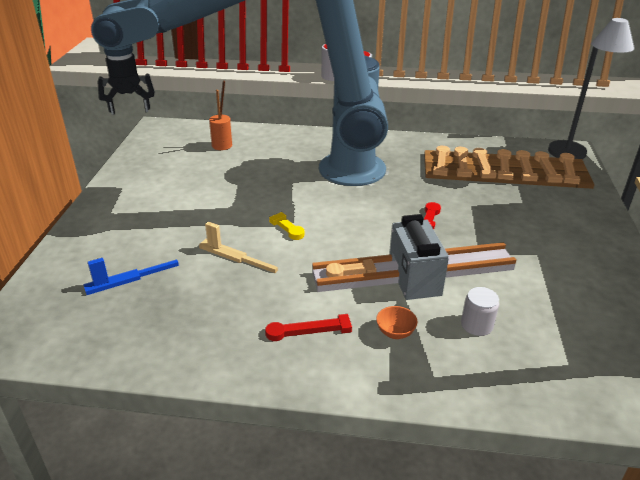

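View pics/top0.png

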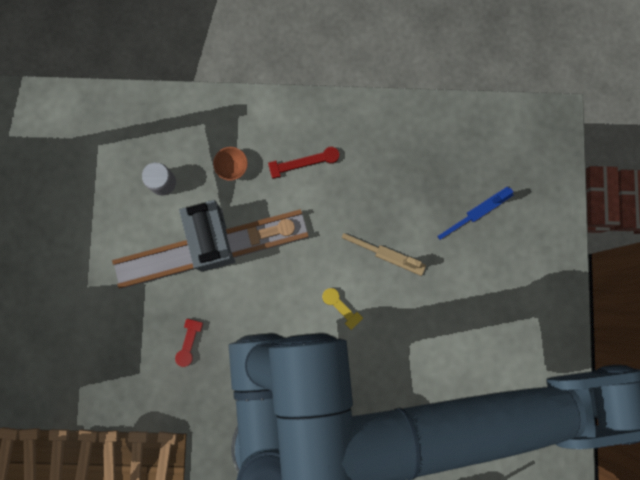

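```bash
python3 - <<'E'
import cv2
t=cv2.imread("pics/top0.png"); s=cv2.imread("pics/scene0.png")
cv2.imwrite("pics/c1.png",cv2.resize(t[180:300,100:320],None,fx=3.6,fy=3.6,interpolation=cv2.INTER_CUBIC))
cv2.imwrite("pics/c2.png",cv2.resize(s[200:310,300:530],None,fx=3.4,fy=3.4,interpolation=cv2.INTER_CUBIC))
cv2.imwrite("pics/c3.png",cv2.resize(t[215:295,330:440],None,fx=7,fy=7,interpolation=cv2.INTER_CUBIC))
cv2.imwrite("pics/c4.png",cv2.resize(s[210:285,190:290],None,fx=8,fy=8,interpolation=cv2.INTER_CUBIC))
E
```

```text
(no output)
```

View pics/c1.png

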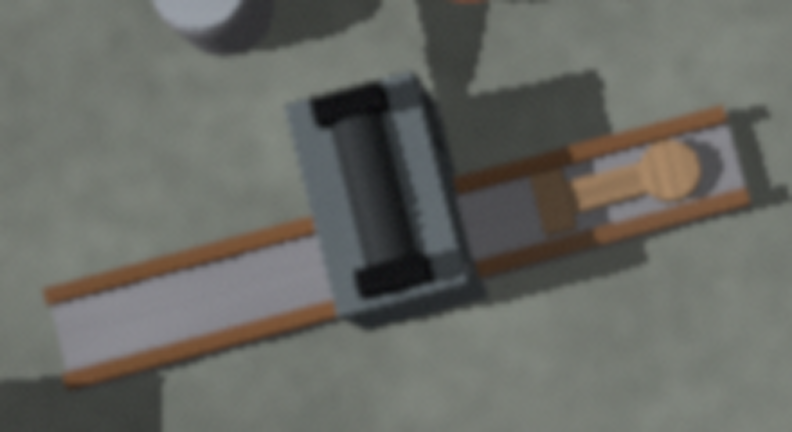

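View pics/c2.png

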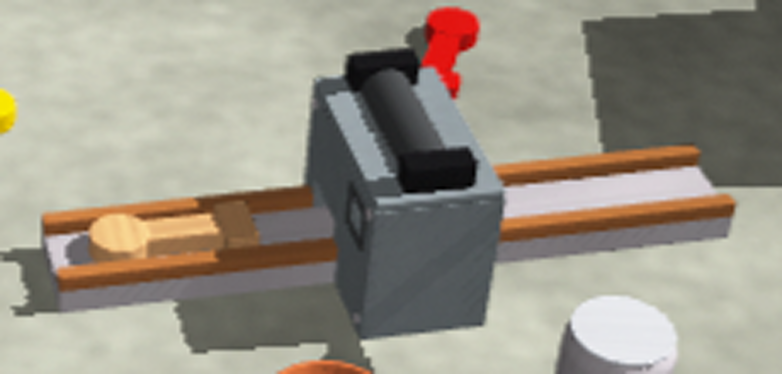

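View pics/c3.png

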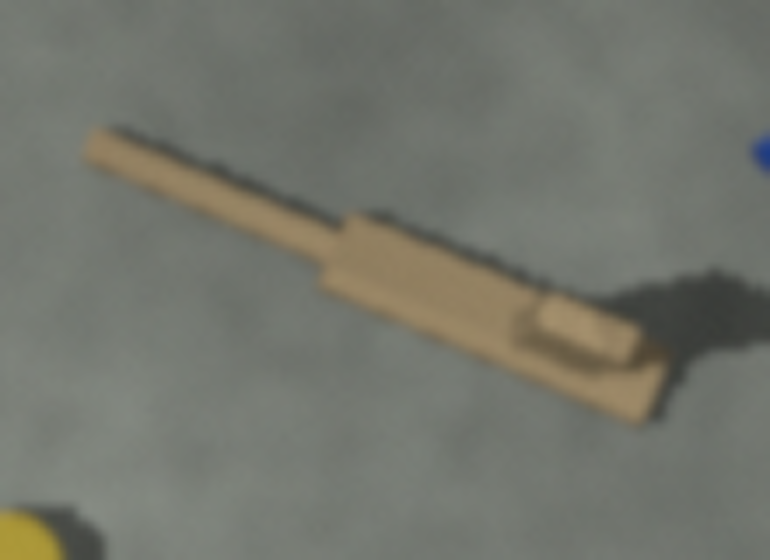

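View pics/c4.png

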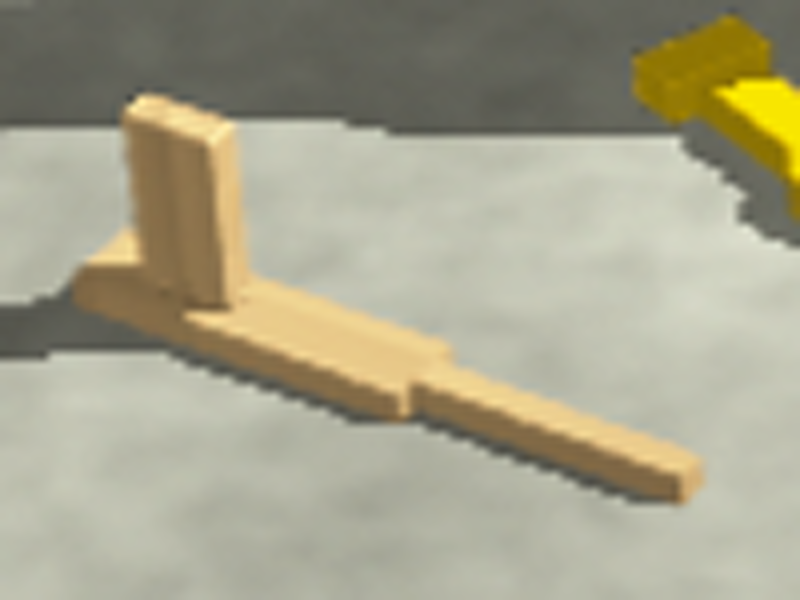

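```bash
cat > h.py <<'E'
import numpy as np, cv2
from bench import imaging
P={n:imaging.camera_params(n) for n in("scene","top")}
def ray(n,uv,z):
    p=P[n];uv=np.atleast_2d(np.asarray(uv,float))
    d=np.c_[(uv[:,0]-p['cx'])/p['fx'],(uv[:,1]-p['cy'])/p['fy'],np.ones(len(uv))]@p['R']
    c=-p['R'].T@p['t']; return (c+d*((z-c[2])/d[:,2])[:,None])
def proj(n,X):
    p=P[n];c=np.atleast_2d(X)@p['R'].T+p['t'];return np.c_[c[:,0]/c[:,2]*p['fx']+p['cx'],c[:,1]/c[:,2]*p['fy']+p['cy']]
def crop(uv,f,ox,oy): return (np.atleast_2d(uv)+.5)/f-.5+[ox,oy]
E
python3 - <<'E'
from h import *
for n in P: print(n,-P[n]['R'].T@P[n]['t'])
t=cv2.imread("pics/top0.png");s=cv2.imread("pics/scene0.png")
def show(lbl,Q,model):
    Q=Q[:,:2];model=np.array(model,float)
    # rigid fit
    qm,mm=Q.mean(0),model.mean(0);H=(model-mm).T@(Q-qm)
    a=np.arctan2(H[0,1]-H[1,0],H[0,0]+H[1,1]);R=np.array([[np.cos(a),-np.sin(a)],[np.sin(a),np.cos(a)]])
    T=qm-R@mm;print(lbl,"yaw",np.degrees(a),"T",T,"res mm",(1e3*(Q-(model@R.T+T))).round(1).tolist());return a,T
M=[(-.2,-.037),(-.2,.037),(.3,-.037),(.3,.037)]
show("mach top",ray("top",crop([(724,107),(748,201),(45,290),(66,385)],3.6,100,180),.032),M)
show("mach scene",ray("scene",crop([(59,275),(43,214),(733,199),(697,147)],3.4,300,200),.032),M)
# stick: nose end top corners L/R, sole shoulder, tail
S=[(.13,.006),(.13,-.006),(.03,.015),(.03,-.015),(-.1,-.015),(-.1,.015)]
show("stick top",ray("top",crop([(85,158),(103,128),(320,283),(350,214),(668,358),(644,422)],7,330,215),.012),[(.13,.006),(.13,-.006),(.03,.015),(.03,-.015),(-.1,-.015),(-.1,.015)])
show("stick scene",ray("scene",crop([(700,460),(683,478),(450,350),(408,392),(77,283)],8,190,210),.012),[(.13,.006),(.13,-.006),(.03,.015),(.03,-.015),(-.1,-.015)])
print("grip top from top",ray("top",crop((597,322),7,330,215),.08),"scene",ray("scene",crop((180,117),8,190,210),.08))
print("blank top: disc rear/centre, head", ray("top",crop([(672,170),(553,203)],3.6,100,180),.038))
hsv=cv2.cvtColor(t,cv2.COLOR_BGR2HSV)
print(ray("top",[(155,178)],.085),ray("top",[(230,163)],.04), ray("top",[(275,170),(333,155)],.018))
E
```

```text
scene [1.69985792 0.08547166 0.96399453]
top [ 0.32021015 -0.06877756  1.57245073]
mach top yaw 106.96215089195077 T [0.51036389 0.13858266] res mm [[-1.6, -0.5], [1.4, 1.9], [-1.9, -1.8], [2.2, 0.3]]
mach scene yaw 106.9588069422436 T [0.51089247 0.14195922] res mm [[-2.3, -0.7], [2.3, 1.3], [-4.5, -2.2], [4.5, 1.6]]
stick top yaw 67.70687848877083 T [ 0.49278326 -0.27331658] res mm [[-0.8, -0.4], [-0.4, -2.3], [1.1, 0.3], [-0.5, 0.8], [-1.6, 2.1], [2.1, -0.4]]
stick scene yaw 68.39958471188461 T [ 0.49668288 -0.26803431] res mm [[1.1, -1.7], [-0.6, -1.0], [1.3, -1.1], [-3.5, 1.4], [1.7, 2.4]]
grip top from top [[ 0.47287362 -0.33095429  0.08      ]] scene [[ 0.47315762 -0.32369842  0.08      ]]
blank top: disc rear/centre, head [[ 0.55460213 -0.0067907   0.038     ]
 [ 0.52833888  0.07703999  0.038     ]]
[[0.66162684 0.32477795 0.085     ]] [[0.71772173 0.14499432 0.04      ]] [[ 0.70821667  0.02890836  0.018     ]
 [ 0.75358873 -0.12292713  0.018     ]]
```

```bash
cat >> h.py <<'E'
from scipy.spatial.transform import Rotation as Ro
from bench import readout
MY=np.radians(106.96);MT=np.array([.511,.140])
mx=np.array([np.cos(MY),np.sin(MY)]);my=np.array([-np.sin(MY),np.cos(MY)])
def m2w(x,y): return MT+x*mx+y*my
def goto(pos,yawdeg):
    o=readout.get_obs();Rc=Ro.from_quat(o['eef_rot'])
    a=np.radians(yawdeg);c,s=np.cos(a),np.sin(a)
    Rt=Ro.from_matrix(np.array([[c,s,0],[s,-c,0],[0,0,-1]]))
    d=Rc.inv().apply(np.array(pos)-o['position'])/.025
    r=np.degrees((Rc.inv()*Rt).as_rotvec())/5
    print("t",round(o['clock'],2),"pos",o['position'].round(4),"open",round(o['opening'],4),"F",o['wrist_force'].round(1),"units",d.round(3),r.round(3))
E
python3 - <<'E'
from h import *
print("hole proj",proj("scene",[*m2w(0,-.068),.085]),"clicked",crop((356,213),3.4,300,200))
print("housing top corners", proj("top",[[*m2w(x,y),.12] for x in(0,.09) for y in (-.1,.05)]))
goto([.4725,-.3265,.2],68)
E
```

```text
hole proj [[403.91037559 262.84389712]] clicked [[404.35294118 262.29411765]]
housing top corners [[213.83143236 198.59054014]
 [229.05188093 257.51814295]
 [177.92902866 208.12171834]
 [192.74979667 267.33617781]]
t 0.1 pos [ 0.19   -0.6211  0.2303] open 0.0852 F [-0.3  0.3  0.4] units [14.251 -7.961  1.23 ] [ -0.017  -0.012 -10.199]
```

Request:
drive_tool(
  plan=[
    [14.25,-7.96,1.2,0,0,-10.2,100],
    [14.25,-7.96,1.2,0,0,-10.2,100],
    [14.25,-7.96,1.2,0,0,-10.2,100],
    [14.25,-7.96,1.2,0,0,-10.2,100],
    [14.25,-7.96,1.2,0,0,-10.2,100],
  ],
)

```text
clock: 0.6
position: [0.3636, -0.4398, 0.2124]
eef_rot: [0.865, 0.502, 0.0, -0.0]
wrist_force: [1.5, -0.3, -0.1]
opening: 0.0851
```

```bash
python3 - <<'E'
from h import *
goto([.4725,-.3265,.15],68)
E
```

```text
t 0.6 pos [ 0.3636 -0.4398  0.2124] open 0.0851 F [ 1.5 -0.3 -0.1] units [6.093 1.54  2.498] [-0.005 -0.005 -1.539]
```

Request:
drive_tool(
  plan=[
    [6.0,1.5,2.4,0,0,-1.5,100],
    [6.0,1.5,2.4,0,0,-1.5,100],
    [6.0,1.5,2.4,0,0,-1.5,100],
    [6.0,1.5,2.4,0,0,-1.5,100],
    [6.0,1.5,2.4,0,0,-1.5,100],
  ],
)

```text
clock: 1.1
position: [0.4705, -0.3284, 0.1513]
eef_rot: [0.831, 0.557, -0.0, -0.002]
wrist_force: [-0.5, -0.9, -0.1]
opening: 0.0853
```

```bash
python3 - <<'E'
from h import *
for n in P:
    im=imaging.grab_frame(n);cv2.imwrite(f"pics/{n}1.png",cv2.resize(im[180:340,150:470] if n=="scene" else im[180:340,320:640],None,fx=2.4,fy=2.4))
goto([.4725,-.3265,.033],68)
E
```

```text
t 1.2 pos [ 0.47   -0.3313  0.1533] open 0.0855 F [-0.3 -0.2  0.5] units [0.219 0.018 4.811] [ 0.002  0.008 -0.105]
```

View pics/scene1.png

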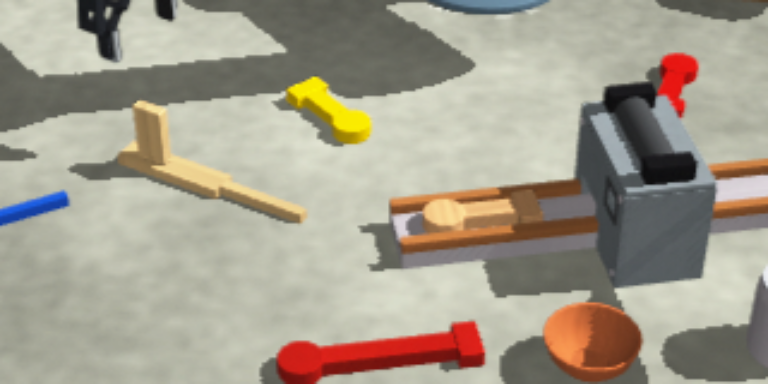

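View pics/top1.png

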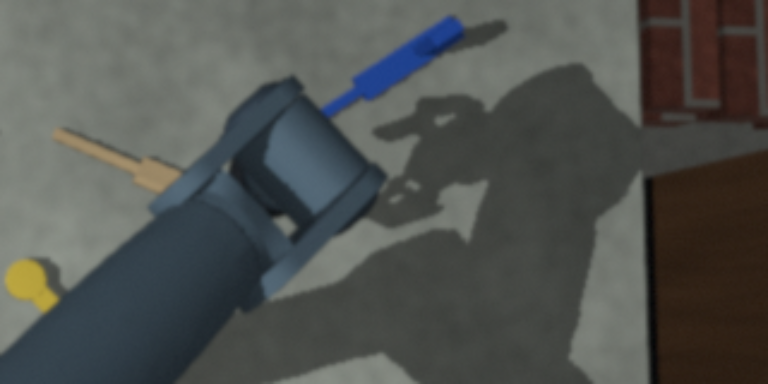

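Request:
drive_tool(
  plan=[
    [0.2,0,2,0,0,-0.1,100],
    [0.2,0,3.5,0,0,-0.1,100],
    [0.2,0,4.5,0,0,-0.1,100],
    [0.2,0,4.8,0,0,-0.1,100],
    [0.2,0,4.8,0,0,-0.1,100],
  ],
)

```text
clock: 1.7
position: [0.4713, -0.3271, 0.0329]
eef_rot: [0.83, 0.558, -0.0, -0.0]
wrist_force: [0.4, 0.1, 0.9]
opening: 0.0858
```

```bash
python3 - <<'E'
from h import *
im=imaging.grab_frame("scene");cv2.imwrite(f"pics/s2.png",cv2.resize(im[160:300,120:320],None,fx=4,fy=4))
goto([.4725,-.3265,.033],68)
E
```

```text
t 1.75 pos [ 0.4723 -0.3276  0.0342] open 0.0859 F [0.2 0.1 0.6] units [ 0.044 -0.008  0.05 ] [ 0.02   0.011 -0.022]
```

View pics/s2.png

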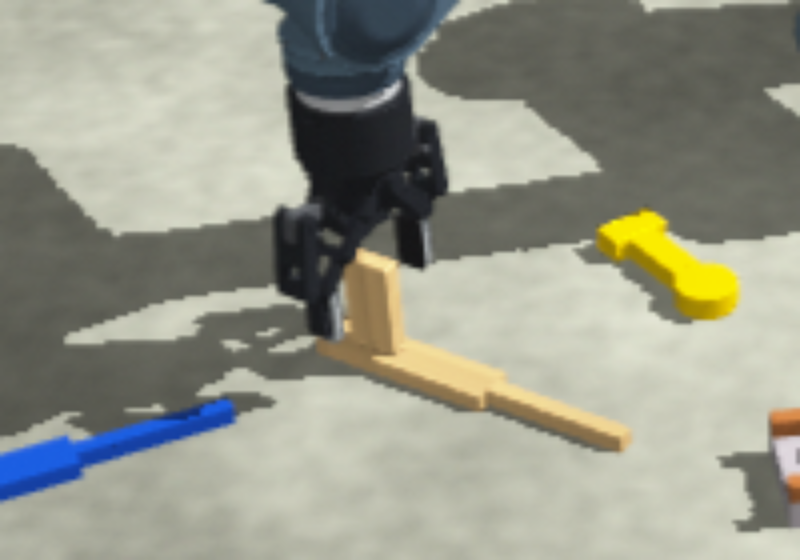

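Request:
drive_tool(
  plan=[
    [0,0,0,0,0,0,0],
    [0,0,0,0,0,0,0],
    [0,0,0,0,0,0,0],
    [0,0,0,0,0,0,0],
    [0,0,0,0,0,0,0],
  ],
  grip_force=70,
)

```text
clock: 2.25
position: [0.4724, -0.326, 0.0334]
eef_rot: [0.829, 0.559, 0.0, 0.0]
wrist_force: [-0.7, 2.4, 6.9]
opening: 0.013
```

Request:
drive_tool(
  plan=[
    [0,0,0,0,0,0,0],
    [0,0,0,0,0,0,0],
    [0,0,0,0,0,0,0],
    [0,0,0,0,0,0,0],
    [0,0,0,0,0,0,0],
  ],
)

```text
clock: 2.75
position: [0.4725, -0.3261, 0.0334]
eef_rot: [0.829, 0.559, 0.0, 0.0]
wrist_force: [0.8, 2.2, 3.9]
opening: 0.0131
```

Request:
drive_tool(
  plan=[
    [0,0,-1,0,0,0,0],
    [0,0,-2,0,0,0,0],
    [0,0,-3,0,0,0,0],
    [0,0,-4,0,0,0,0],
    [0,0,-4,0,0,0,0],
  ],
)

```text
clock: 3.25
position: [0.4735, -0.3274, 0.1359]
eef_rot: [0.829, 0.559, 0.0, 0.003]
wrist_force: [1.0, -0.7, -0.4]
opening: 0.0133
```

```bash
python3 - <<'E'
from h import *
im=imaging.grab_frame("scene");cv2.imwrite(f"pics/s3.png",cv2.resize(im[100:300,120:360],None,fx=3,fy=3))
# pre-hole: nose 40 mm outside: grip x_m = -.04-.19
w=m2w(-.23,-.068);print(w);goto([*w,.112],106.96)
E
```

```text
[ 0.64313451 -0.06016111]
t 3.3 pos [ 0.4725 -0.3264  0.1337] open 0.0131 F [-1.   1.1 -1.6] units [12.434  2.332  0.858] [ 0.018  0.02  -7.797]
```

View pics/s3.png

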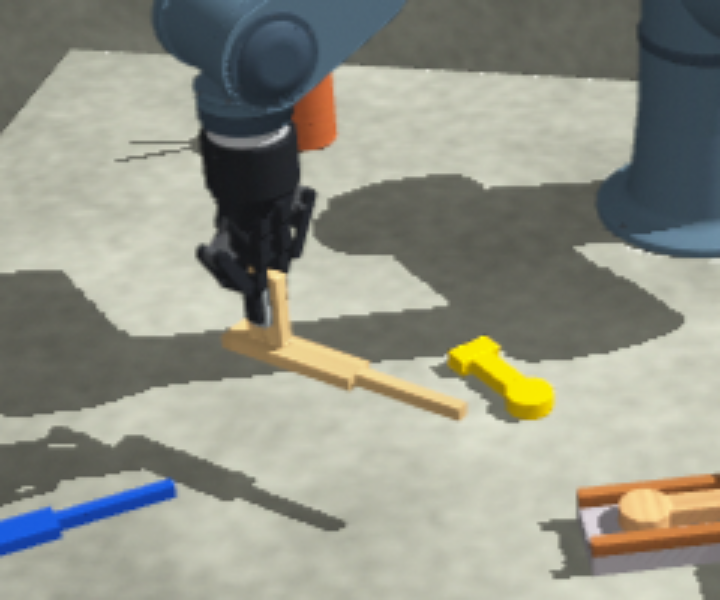

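Request:
drive_tool(
  plan=[
    [1.2,0.2,0,0,0,-0.8,0],
    [2.4,0.4,0,0,0,-1.6,0],
    [4.4,0.8,0,0,0,-2.8,0],
    [6.4,1.2,0,0,0,-4.0,0],
    [8,1.5,0,0,0,-5,0],
  ],
)

```text
clock: 3.8
position: [0.5813, -0.152, 0.1301]
eef_rot: [0.687, 0.727, -0.001, -0.002]
wrist_force: [-0.2, -1.1, -1.2]
opening: 0.0133
```

```bash
python3 - <<'E'
from h import *
w=m2w(-.23,-.068);goto([*w,.112],106.96)
E
```

```text
t 3.8 pos [ 0.5813 -0.152   0.1301] open 0.0133 F [-0.2 -1.1 -1.2] units [3.529 2.677 0.721] [-0.039 -0.028 -2.75 ]
```

Request:
drive_tool(
  plan=[
    [1.2,0.9,0.2,0,0,-0.9,0],
    [2.4,1.8,0.5,0,0,-1.8,0],
    [3.4,2.5,0.7,0,0,-2.7,0],
    [3.4,2.6,0.7,0,0,-2.7,0],
    [3.4,2.6,0.7,0,0,-2.7,0],
  ],
)

```text
clock: 4.3
position: [0.6412, -0.0657, 0.1128]
eef_rot: [0.598, 0.801, -0.001, -0.002]
wrist_force: [-0.0, -0.1, -1.6]
opening: 0.0135
```

```bash
python3 - <<'E'
from h import *
for n,(y,x) in dict(scene=(160,260),top=(120,180)).items():
    im=imaging.grab_frame(n);cv2.imwrite(f"pics/{n}4.png",cv2.resize(im[y:y+150,x:x+200],None,fx=4,fy=4,interpolation=cv2.INTER_CUBIC))
w=m2w(-.23,-.068);goto([*w,.112],106.96)
for n in P: print(n,proj(n,[[*m2w(-.04,-.068),.085],[*m2w(-.14,-.068),.085]]))
E
```

```text
t 4.4 pos [ 0.6414 -0.067   0.1141] open 0.0132 F [ 0.8  0.1 -0.6] units [0.243 0.145 0.085] [-0.023 -0.01  -0.112]
scene [[387.1616357  264.6458349 ]
 [344.74136062 269.20968252]]
top [[234.69747781 209.38970884]
 [273.4292854  199.057334  ]]
```

View pics/scene4.png

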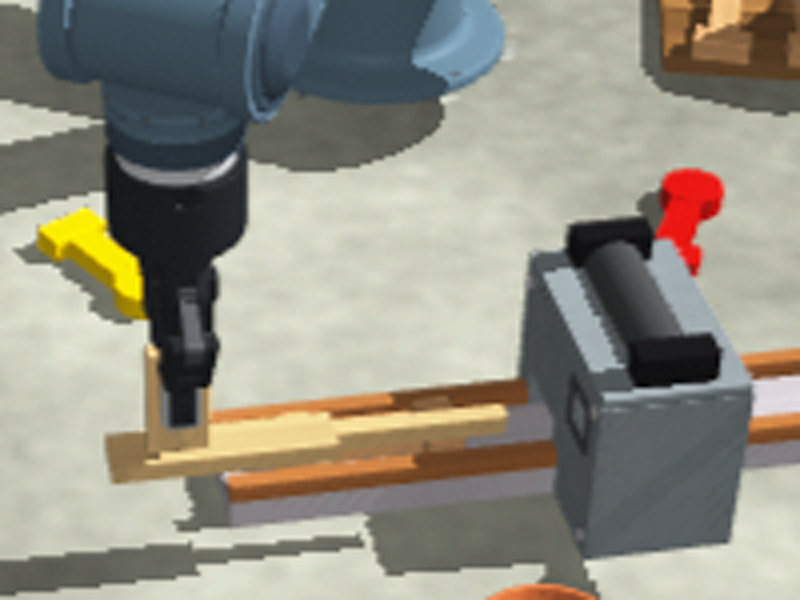

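View pics/top4.png

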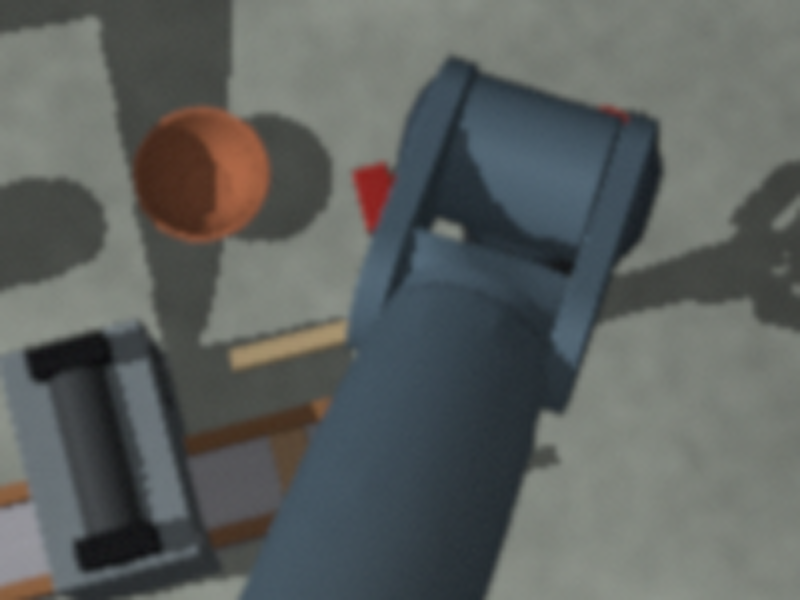

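```bash
python3 - <<'E'
from h import *
def w2m(p): d=np.asarray(p)[:,:2]-MT; return np.c_[d@mx,d@my]
p=crop([(231,359),(346,332)],4,180,120)
q=ray("top",p,.093);print(q,w2m(q)*1e3)
# scene: nose end centreline: solve for z given machine y and for x using top y
u=crop([(505,418)],4,260,160)[0]
for z in(.083,.087,.091):
    print(z,w2m(ray("scene",u,z))*1e3)
E
```

```text
[[0.58650882 0.11391575 0.093     ]
 [0.60570352 0.0432451  0.093     ]] [[ -46.97603769  -64.61595593]
 [-120.17229438  -62.36094508]]
0.083 [[-41.60064633 -63.24039979]]
0.087 [[-43.2231345  -68.04409059]]
0.091 [[-44.84562267 -72.8477814 ]]
```

Request:
drive_tool(
  plan=[
    [0.4,0.27,0,0,0,-0.2,0],
    [0.8,0.27,0,0,0,-0.2,0],
    [1.2,0.27,0,0,0,-0.2,0],
    [1.2,0.27,0,0,0,-0.2,0],
    [1.2,0.27,0,0,0,-0.2,0],
  ],
)

```text
clock: 4.9
position: [0.6402, -0.0353, 0.1156]
eef_rot: [0.591, 0.807, -0.0, 0.0]
wrist_force: [-0.1, 0.5, -1.3]
opening: 0.0133
```

```bash
python3 - <<'E'
from h import *
for n,(y,x) in dict(scene=(220,340),top=(170,190)).items():
    im=imaging.grab_frame(n);cv2.imwrite(f"pics/{n}5.png",cv2.resize(im[y:y+75,x:x+100],None,fx=8,fy=8,interpolation=cv2.INTER_CUBIC))
w=m2w(-.19,-.068);goto([*w,.112],106.96)
E
```

```text
t 5.0 pos [ 0.6404 -0.0358  0.1156] open 0.0132 F [-0.5 -0.1 -0.6] units [ 0.637 -0.175  0.145] [0.003 0.003 0.102]
```

View pics/scene5.png

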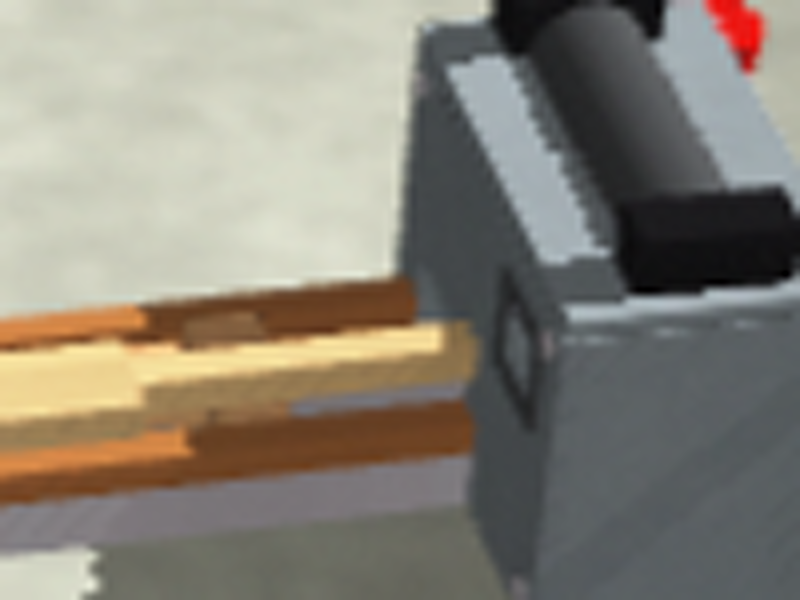

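View pics/top5.png

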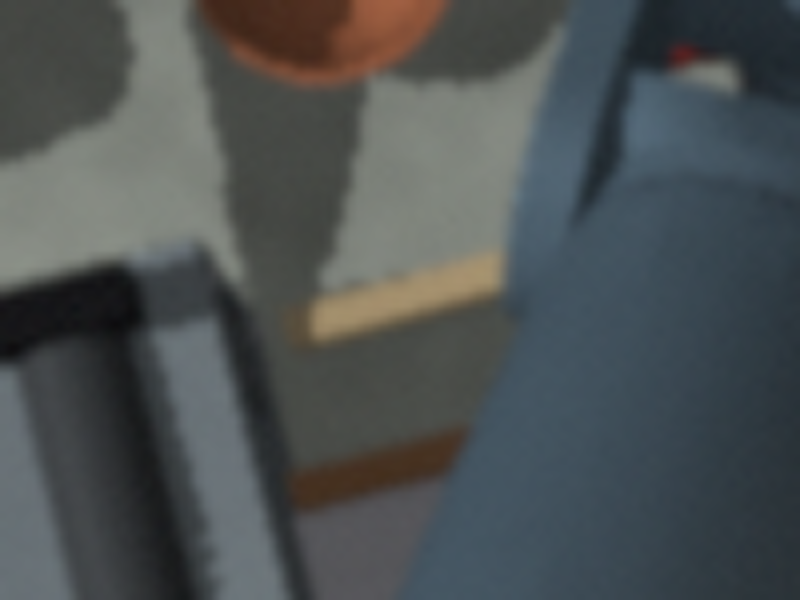

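```bash
python3 - <<'E'
from h import *
def w2m(p): d=np.asarray(p)[:,:2]-MT; return np.c_[d@mx,d@my]
p=crop([(291,327),(502,272)],8,190,170)
for z in(.091,.095):
  q=ray("top",p,z);print(z,w2m(q)*1e3)
u=crop([(472,350)],8,340,220)[0]
for z in(.082,.086,.09): print(z,w2m(ray("scene",u,z))*1e3)
print("hole check",crop([(517,348)],8,340,220),proj("scene",[*m2w(0,-.068),.085]))
print("housing corner c",proj("top",[[*m2w(0,-.1),.12],[*m2w(0,.05),.12]]))
E
```

```text
0.091 [[-18.78136986 -69.89631659]
 [-86.36038456 -69.50830669]]
0.095 [[-19.11958428 -69.05041683]
 [-86.51613186 -68.66345458]]
0.082 [[-11.37379744 -64.02155301]]
0.086 [[-13.13153011 -68.81625475]]
0.09 [[-14.88926278 -73.61095649]]
hole check [[404.1875 263.0625]] [[403.91037559 262.84389712]]
housing corner c [[213.83143236 198.59054014]
 [229.05188093 257.51814295]]
```

Request:
drive_tool(
  plan=[
    [0.4,-0.03,0.1,0,0,0,0],
    [0.8,-0.03,0.1,0,0,0,0],
    [1.2,-0.03,0.1,0,0,0,0],
    [1.6,-0.03,0.1,0,0,0,0],
    [2.0,-0.03,0.1,0,0,0,0],
  ],
)

```text
clock: 5.5
position: [0.6243, 0.0129, 0.113]
eef_rot: [0.591, 0.806, 0.0, 0.0]
wrist_force: [-0.6, 0.2, -0.5]
opening: 0.0135
```

```bash
python3 - <<'E'
from h import *
im=imaging.grab_frame("scene");y,x=220,340;cv2.imwrite(f"pics/s6.png",cv2.resize(im[y:y+75,x:x+100],None,fx=8,fy=8,interpolation=cv2.INTER_CUBIC))
w=m2w(-.19,-.068);goto([*w,.112],106.96)
E
```

```text
t 5.55 pos [0.6238 0.0143 0.1129] open 0.0133 F [ 0.7  1.6 -1.9] units [-1.472 -0.144  0.033] [-0.004 -0.012  0.121]
```

View pics/s6.png

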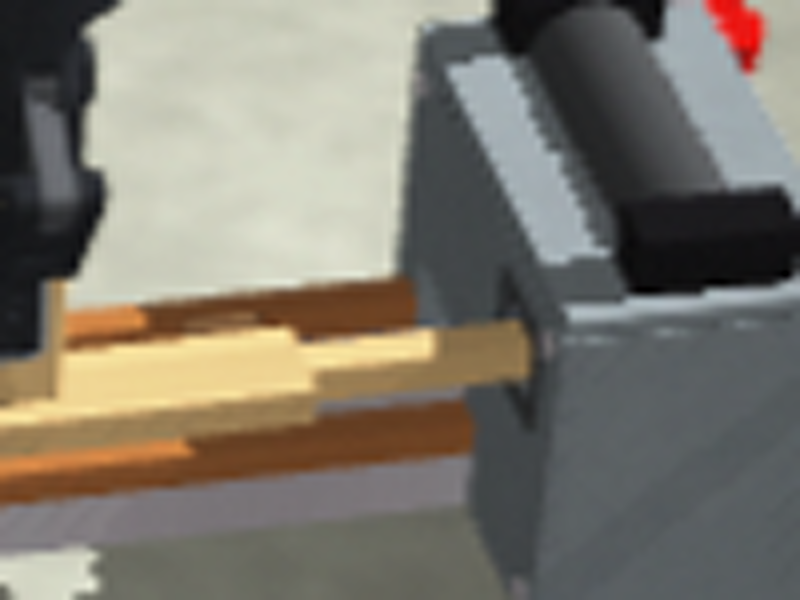

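Request:
drive_tool(
  plan=[
    [0.3,0,0,0,0,0,0],
    [0.6,0,0,0,0,0,0],
    [0.9,0,0,0,0,0,0],
    [0.98,0,0,0,0,0,0],
    [0.98,0,0,0,0,0,0],
  ],
)

```text
clock: 6.05
position: [0.617, 0.0357, 0.1128]
eef_rot: [0.591, 0.806, 0.0, -0.0]
wrist_force: [0.5, -0.0, -0.8]
opening: 0.0133
```

```bash
python3 - <<'E'
from h import *
im=imaging.grab_frame("scene");y,x=220,340;cv2.imwrite(f"pics/s7.png",cv2.resize(im[y:y+75,x:x+100],None,fx=8,fy=8,interpolation=cv2.INTER_CUBIC))
w=m2w(-.19,-.068);goto([*w,.112],106.96)
E
```

```text
t 6.1 pos [0.6171 0.0354 0.1128] open 0.0132 F [ 0.6 -0.3 -0.3] units [-2.359 -0.142  0.033] [-0.002 -0.003  0.105]
```

View pics/s7.png

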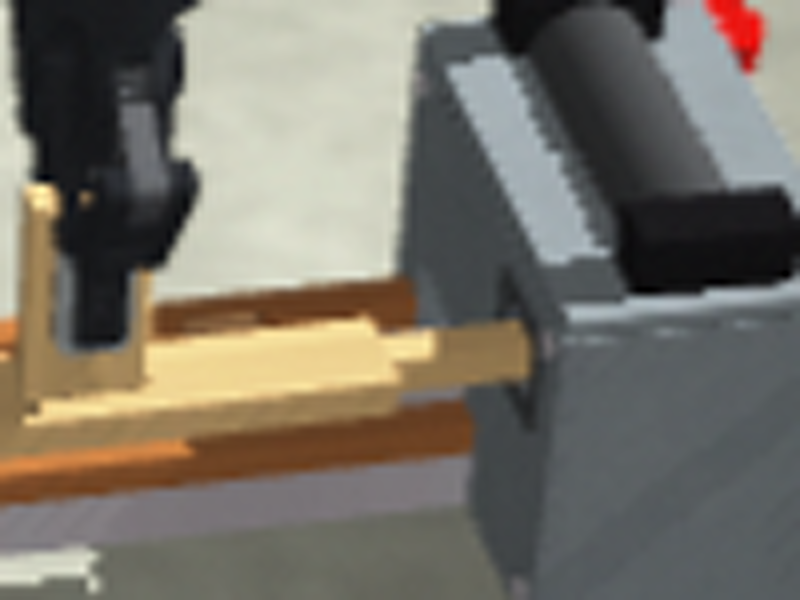

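Request:
drive_tool(
  plan=[
    [0.12,0,0,0,0,0,0],
    [0.12,0,0,0,0,0,0],
    [0.12,0,0,0,0,0,0],
  ],
)

```text
clock: 6.4
position: [0.6164, 0.038, 0.1129]
eef_rot: [0.592, 0.806, -0.0, -0.0]
wrist_force: [-0.5, -0.1, -2.4]
opening: 0.0131
```

Request:
drive_tool(
  plan=[
    [-0.5,0,0,0,0,0,0],
    [-1.2,0,0,0,0,0,0],
    [-2,0,0,0,0,0,0],
    [-3,0,0,0,0,0,0],
    [-4,0,0,0,0,0,0],
  ],
)

```text
clock: 6.9
position: [0.6471, -0.06, 0.1131]
eef_rot: [0.592, 0.806, -0.0, 0.0]
wrist_force: [0.3, -0.2, -1.2]
opening: 0.0132
```

```bash
python3 - <<'E'
from h import *
im=imaging.grab_frame("scene");y,x=180,280;cv2.imwrite(f"pics/s8.png",cv2.resize(im[y:y+150,x:x+200],None,fx=4,fy=4,interpolation=cv2.INTER_CUBIC))
# behind blank, high: nose at mx=-.21 => grip -.40
for x in(-.42,): w=m2w(x,0);print(w);goto([*w,.112],106.96)
E
```

```text
[ 0.63351568 -0.26173363]
t 6.95 pos [ 0.6482 -0.0639  0.1134] open 0.013 F [-0.6 -4.3 -0.8] units [-7.384 -2.91   0.078] [0.015 0.038 0.06 ]
```

View pics/s8.png

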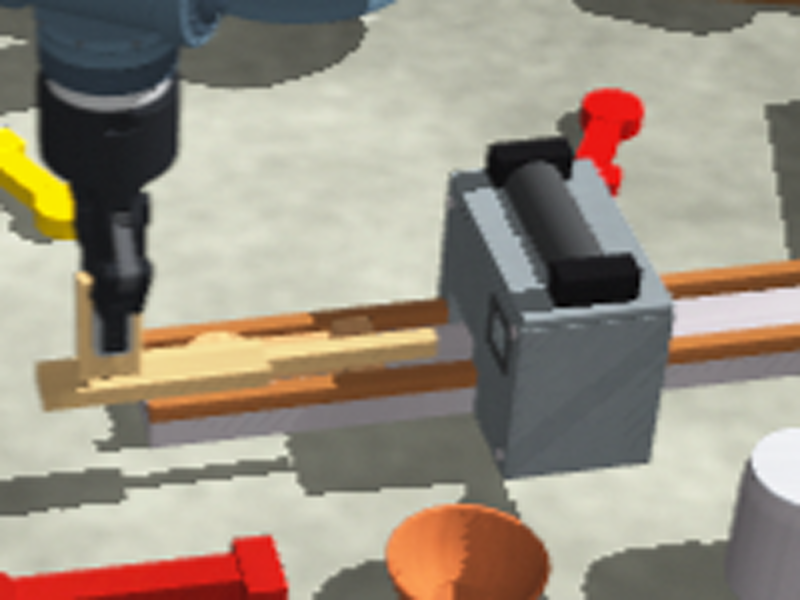

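```bash
python3 - <<'E'
from h import *
a=cv2.imread("pics/scene0.png")
b=imaging.grab_frame("scene")
print(a[258:268,400:409].mean(2).round().astype(int));print(b[258:268,400:409].mean(2).round().astype(int))
E
```

```text
[[ 65  66  46  46  54  42  59  65  65]
 [ 66  60  42  55  58  41  50  62  68]
 [ 65  59  43  66  80  50  37  59  65]
 [ 65  58  43  66  83  63  41  59  84]
 [ 65  54  41  66  81  83  48  64 100]
 [ 66  53  41  73  82  83  56  59  98]
 [ 65  53  40  70  79  80  55  59  85]
 [ 66  54  39  54  75  79  50  46  63]
 [ 66  65  53  41  70  79  50  48  61]
 [ 67  66  53  38  55  67  46  49  61]]
[[ 71  72  49  51  60  47  63  72  71]
 [ 71  65  46  60  65  46  54  68  74]
 [ 71  65  47  70  87  55  42  63  69]
 [ 71  65  47  71  89  69  44  66  93]
 [ 72  59  45  71  89  90  53  70 108]
 [ 72  57  46  80  89  91  61  65 107]
 [ 72  57  44  77  86  87  61  64  93]
 [ 71  59  42  59  81  85  55  50  69]
 [ 73  71  57  44  76  85  54  53  66]
 [ 71  74  58  42  60  73  50  52  67]]
```

Request:
drive_tool(
  plan=[
    [-1.2,-0.3,0,0,0,0,0],
    [-2.8,-0.9,0,0,0,0,0],
    [-4.4,-1.6,0,0,0,0,0],
    [-6,-2.3,0,0,0,0,0],
    [-7.3,-2.9,0,0,0,0,0],
  ],
)

```text
clock: 7.5
position: [0.6315, -0.2564, 0.113]
eef_rot: [0.592, 0.806, -0.0, 0.0]
wrist_force: [-0.4, -0.4, -2.0]
opening: 0.0133
```

Request:
drive_tool(
  plan=[
    [0,0,0.4,0,0,0,0],
    [0,0,0.8,0,0,0,0],
    [0,0,1.2,0,0,0,0],
    [0,0,1.2,0,0,0,0],
  ],
)

```text
clock: 7.9
position: [0.6307, -0.2512, 0.08]
eef_rot: [0.591, 0.807, -0.0, -0.003]
wrist_force: [-0.5, 0.2, -1.7]
opening: 0.0131
```

```bash
python3 - <<'E'
from h import *
w=m2w(-.42,0);goto([*w,.056],106.96)
for n,(y,x) in dict(scene=(210,240),top=(180,230)).items():
    im=imaging.grab_frame(n);cv2.imwrite(f"pics/{n}9.png",cv2.resize(im[y:y+75,x:x+100],None,fx=8,fy=8,interpolation=cv2.INTER_CUBIC))
for n in P:print(n,proj(n,[*m2w(-.23,0),.059]))
E
```

```text
t 7.9 pos [ 0.6307 -0.2512  0.08  ] open 0.0131 F [-0.5  0.2 -1.7] units [-0.44  -0.016  0.96 ] [-0.037 -0.044  0.119]
scene [[301.30494069 263.88837284]]
top [[315.13243947 217.31549108]]
```

View pics/scene9.png

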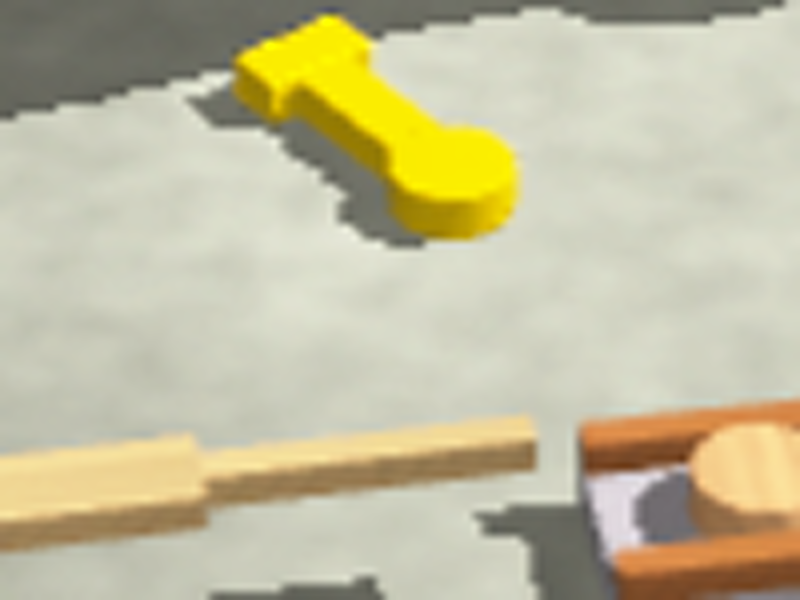

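View pics/top9.png

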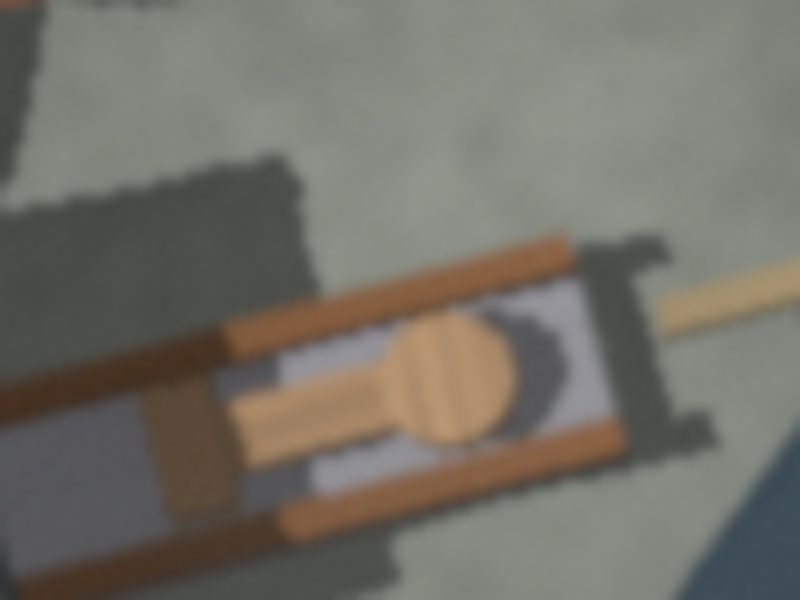

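```bash
python3 - <<'E'
from h import *
def w2m(p): d=np.asarray(p)[:,:2]-MT; return (np.c_[d@mx,d@my]*1e3).round(1)
c=lambda p:crop(p,8,230,180)
print("nose",w2m(ray("top",c([(660,318),(798,282)]),.059)))
print("disc",w2m(ray("top",c([(450,378)]),.038)),"end",w2m(ray("top",c([(570,240),(626,450)]),.032)))
u=crop([(536,444)],8,240,210)
for z in(.049,.053,.057):print(z,w2m(ray("scene",u,z)))
E
```

```text
nose [[-221.1    2.9]
 [-266.5    3.3]]
disc [[-151.9    0.7]] end [[-201.1  -33.7]
 [-200.5   37.3]]
0.049 [[-216.4    5.8]]
0.053 [[-217.2    0.9]]
0.057 [[-218.   -4.]]
```

Request:
drive_tool(
  plan=[
    [0,0.06,0.4,0,0,0,0],
    [0,0.06,0.9,0,0,0,0],
    [0,0.06,0.9,0,0,0,0],
    [0.4,0.06,0.9,0,0,0,0],
    [0.8,0.06,0.9,0,0,0,0],
  ],
)

```text
clock: 8.5
position: [0.6274, -0.2331, 0.0606]
eef_rot: [0.592, 0.806, 0.0, 0.0]
wrist_force: [0.1, -0.4, -0.3]
opening: 0.0131
```

```bash
python3 - <<'E'
from h import *
for n,(y,x) in dict(scene=(210,260),top=(180,230)).items():
    im=imaging.grab_frame(n);cv2.imwrite(f"pics/{n}10.png",cv2.resize(im[y:y+75,x:x+100],None,fx=8,fy=8,interpolation=cv2.INTER_CUBIC))
w=m2w(-.19,0);goto([*w,.056],106.96)
E
```

```text
t 8.6 pos [ 0.6271 -0.232   0.0606] open 0.0133 F [ 0.1  0.  -1. ] units [ 7.988 -0.02   0.189] [-0.002 -0.007  0.119]
```

View pics/scene10.png

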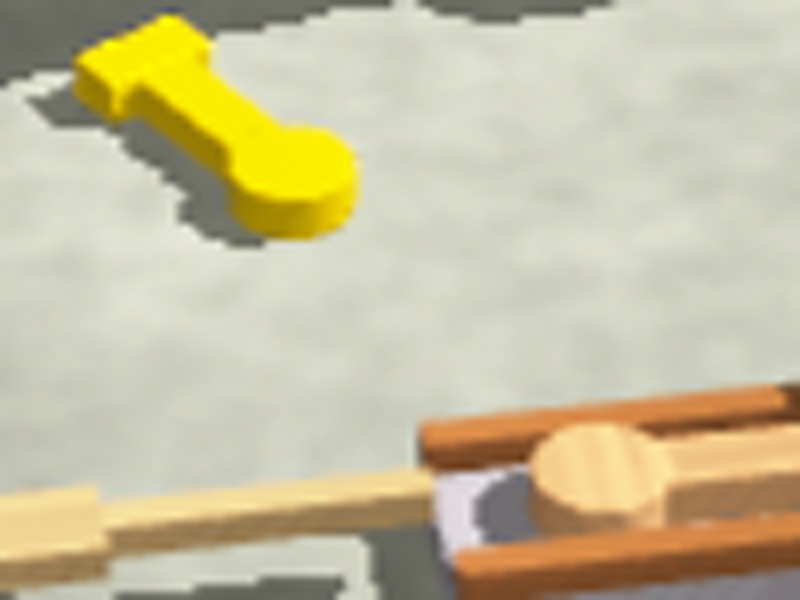

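View pics/top10.png

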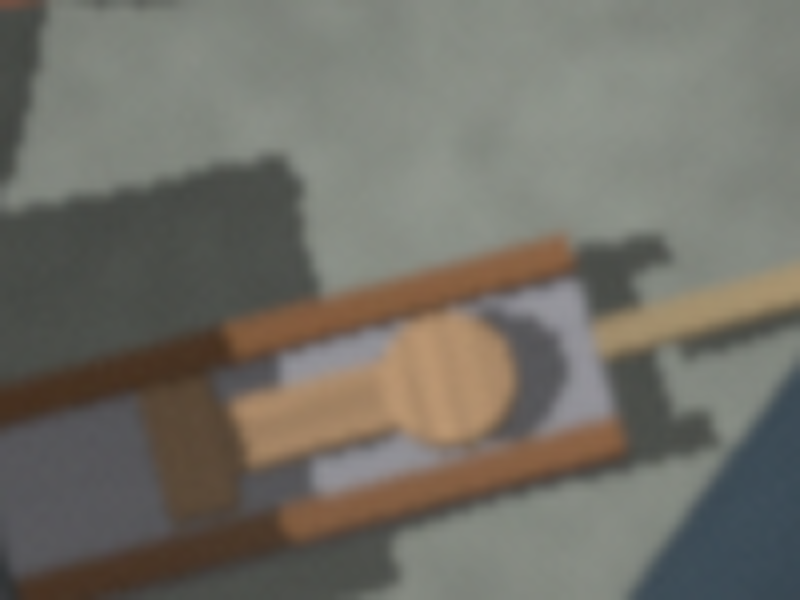

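Request:
drive_tool(
  plan=[
    [0.4,0.02,0.12,0,0,0,0],
    [0.8,0.02,0.12,0,0,0,0],
    [1.3,0.02,0.12,0,0,0,0],
    [1.8,0.02,0.12,0,0,0,0],
    [2.3,0.02,0.12,0,0,0,0],
  ],
)

```text
clock: 9.1
position: [0.6104, -0.1775, 0.0576]
eef_rot: [0.591, 0.806, -0.0, 0.0]
wrist_force: [1.0, -0.5, -2.0]
opening: 0.0131
```

```bash
python3 - <<'E'
from h import *
for n,(y,x) in dict(scene=(210,300),top=(180,210)).items():
    im=imaging.grab_frame(n);cv2.imwrite(f"pics/{n}11.png",cv2.resize(im[y:y+75,x:x+100],None,fx=8,fy=8,interpolation=cv2.INTER_CUBIC))
w=m2w(-.19,0);goto([*w,.056],106.96)
E
```

```text
t 9.2 pos [ 0.6099 -0.1766  0.0572] open 0.0131 F [ 0.1  0.4 -1.6] units [ 5.667 -0.031  0.056] [-0.009 -0.014  0.122]
```

View pics/scene11.png

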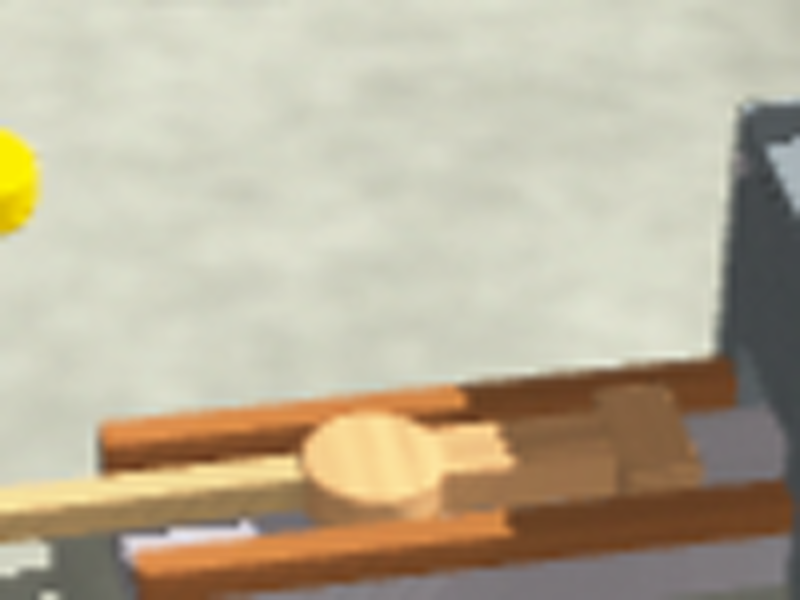

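View pics/top11.png

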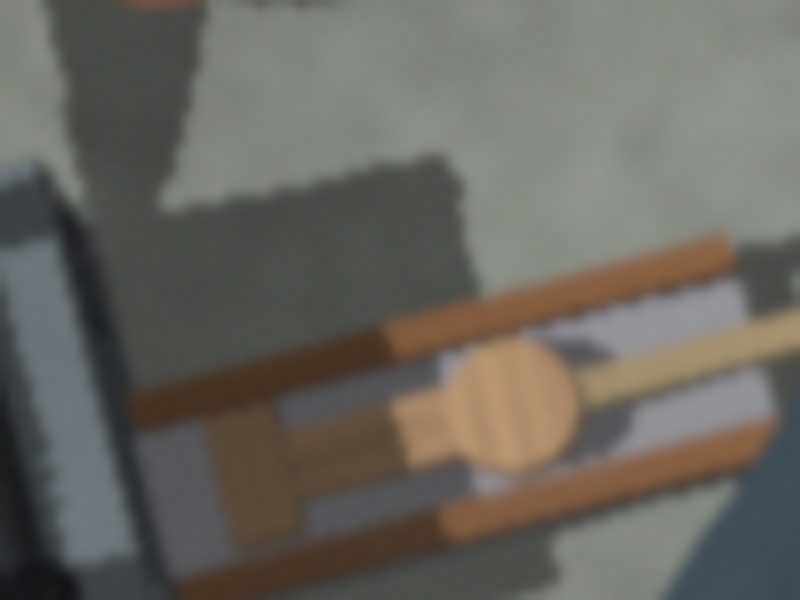

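Request:
drive_tool(
  plan=[
    [0.5,0,0,0,0,0,0],
    [1.0,0,0,0,0,0,0],
    [1.5,0,0,0,0,0,0],
    [2.0,0,0,0,0,0,0],
    [2.5,0,0,0,0,0,0],
  ],
)

```text
clock: 9.7
position: [0.5916, -0.118, 0.0575]
eef_rot: [0.591, 0.806, 0.0, 0.0]
wrist_force: [-0.9, -0.5, -1.9]
opening: 0.0131
```

Request:
drive_tool(
  plan=[
    [0.5,0,0,0,0,0,0],
    [1.0,0,0,0,0,0,0],
    [1.5,0,0,0,0,0,0],
    [2.0,0,0,0,0,0,0],
    [2.5,0,0,0,0,0,0],
  ],
)

```text
clock: 10.2
position: [0.5728, -0.0584, 0.0575]
eef_rot: [0.591, 0.806, 0.0, -0.0]
wrist_force: [-0.2, 0.0, 0.2]
opening: 0.0128
```

```bash
python3 - <<'E'
from h import *
for n,(y,x) in dict(scene=(170,300),top=(160,140)).items():
    im=imaging.grab_frame(n);cv2.imwrite(f"pics/{n}12.png",cv2.resize(im[y:y+150,x:x+200],None,fx=4,fy=4,interpolation=cv2.INTER_CUBIC))
w=m2w(-.075,0);goto([*w,.056],106.96)
E
```

```text
t 10.3 pos [ 0.5723 -0.0577  0.0571] open 0.013 F [ 0.3  0.2 -0.8] units [5.278 0.018 0.051] [-0.01  -0.012  0.122]
```

View pics/scene12.png

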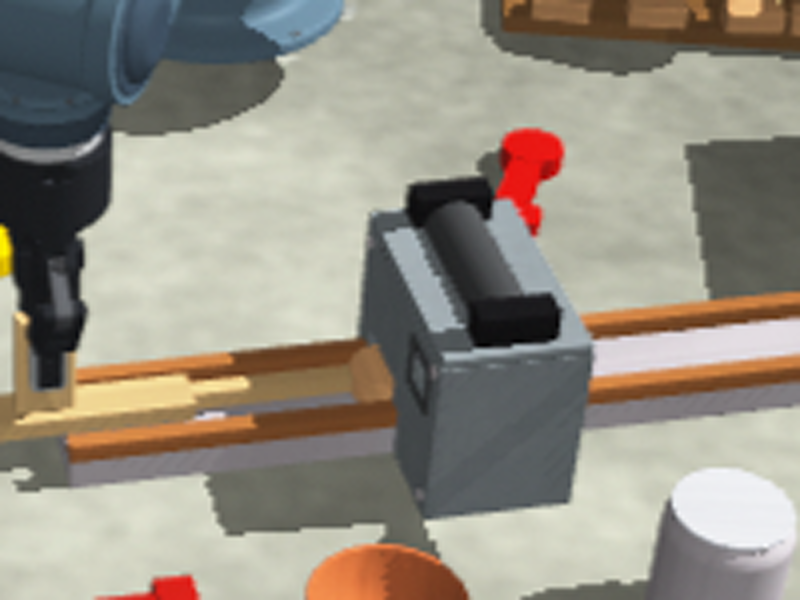

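View pics/top12.png

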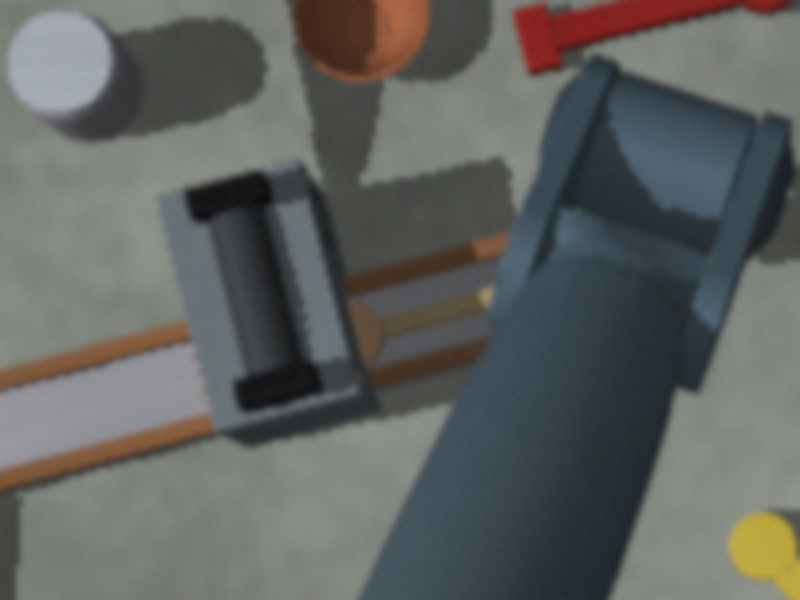

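Request:
drive_tool(
  plan=[
    [0.5,0,0.05,0,0,0,0],
    [1.0,0,0.05,0,0,0,0],
    [1.5,0,0.05,0,0,0,0],
    [2.0,0,0.05,0,0,0,0],
    [2.5,0,0.05,0,0,0,0],
  ],
)

```text
clock: 10.8
position: [0.554, 0.0013, 0.0562]
eef_rot: [0.591, 0.806, 0.0, 0.0]
wrist_force: [0.7, -0.7, 0.2]
opening: 0.013
```

Request:
drive_tool(
  plan=[
    [0.5,0,0,0,0,0,0],
    [1.0,0,0,0,0,0,0],
    [1.4,0,0,0,0,0,0],
    [1.8,0,0,0,0,0,0],
    [2.1,0,0,0,0,0,0],
  ],
)

```text
clock: 11.3
position: [0.5383, 0.0511, 0.0562]
eef_rot: [0.591, 0.806, -0.0, -0.0]
wrist_force: [0.4, -0.8, -0.5]
opening: 0.0132
```

```bash
python3 - <<'E'
from h import *
for n,(y,x) in dict(scene=(170,320),top=(160,100)).items():
    im=imaging.grab_frame(n);cv2.imwrite(f"pics/{n}13.png",cv2.resize(im[y:y+150,x:x+200],None,fx=4,fy=4,interpolation=cv2.INTER_CUBIC))
w=m2w(-.075,0);goto([*w,.056],106.96)
E
```

```text
t 11.4 pos [0.538  0.0513 0.056 ] open 0.0134 F [-0.4 -0.8 -0.9] units [0.711 0.008 0.   ] [-0.007 -0.006  0.115]
```

View pics/scene13.png

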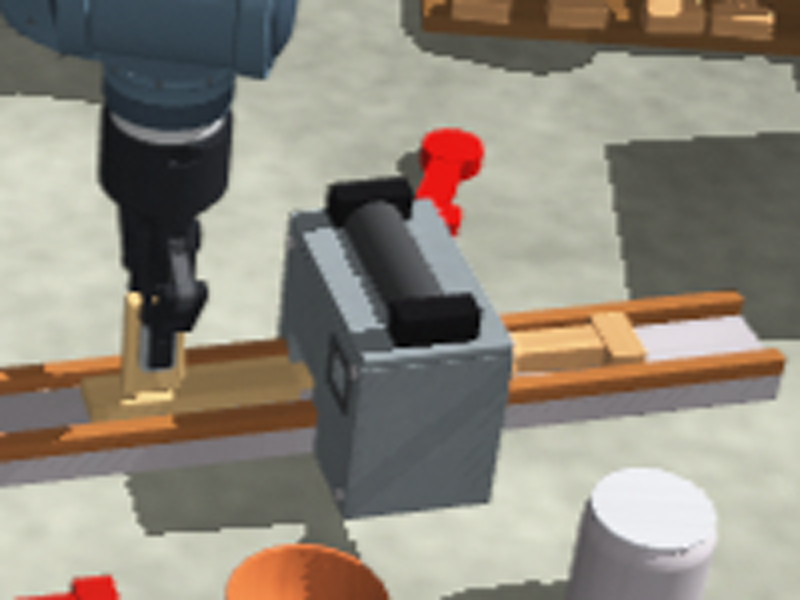

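View pics/top13.png

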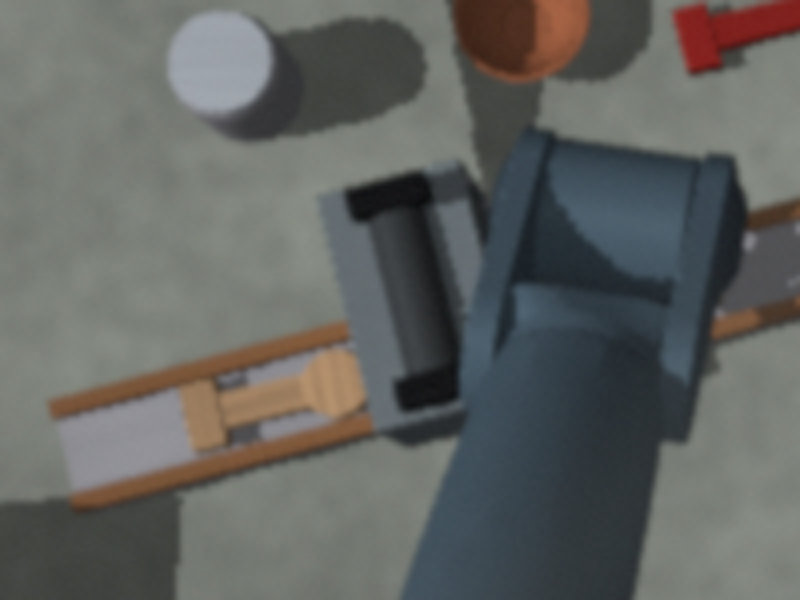

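Request:
drive_tool(
  plan=[
    [0.3,0,0,0,0,0,0],
    [0.6,0,0,0,0,0,0],
    [0.8,0,0,0,0,0,0],
    [0.9,0,0,0,0,0,0],
    [0.9,0,0,0,0,0,0],
  ],
)

```text
clock: 11.9
position: [0.5316, 0.0721, 0.0562]
eef_rot: [0.591, 0.806, 0.0, -0.0]
wrist_force: [-0.8, -0.2, -1.0]
opening: 0.0134
```

Request:
drive_tool(
  plan=[
    [-0.4,0,0,0,0,0,0],
    [-1,0,0,0,0,0,0],
    [-2,0,0,0,0,0,0],
    [-3,0,0,0,0,0,0],
    [-4,0,0,0,0,0,0],
  ],
)

```text
clock: 12.4
position: [0.5625, -0.026, 0.0564]
eef_rot: [0.592, 0.806, 0.0, 0.0]
wrist_force: [0.5, -0.1, -1.0]
opening: 0.0129
```

```bash
python3 - <<'E'
from h import *
im=imaging.grab_frame("top");y,x=220,100;cv2.imwrite(f"pics/t14.png",cv2.resize(im[y:y+75,x:x+100],None,fx=8,fy=8,interpolation=cv2.INTER_CUBIC))
w=m2w(-.42,0);goto([*w,.056],106.96)
E
```

```text
t 12.45 pos [ 0.5641 -0.0294  0.0569] open 0.013 F [-0.3 -2.2  0.1] units [-9.701 -0.11   0.067] [0.022 0.036 0.066]
```

View pics/t14.png

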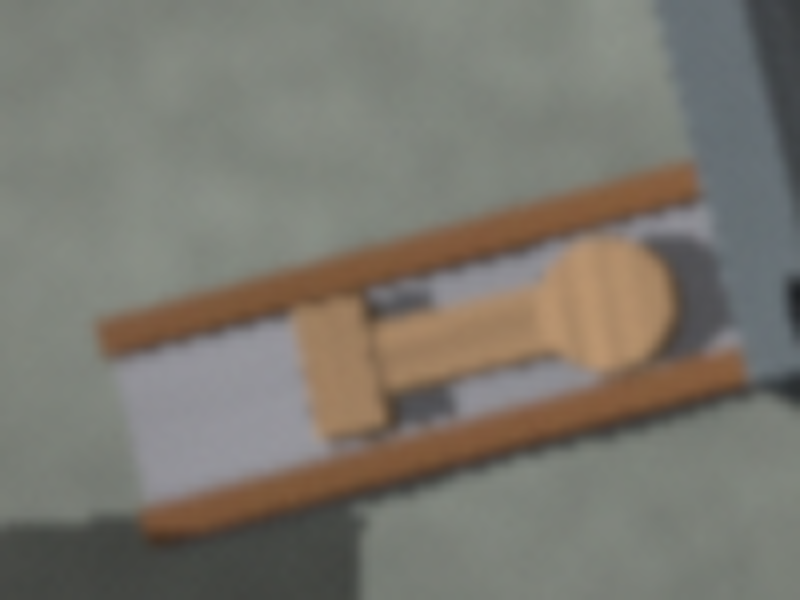

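```bash
python3 - <<'E'
from h import *
def w2m(p): d=np.asarray(p)[:,:2]-MT; return (np.c_[d@mx,d@my]*1e3).round(1)
print(w2m(ray("top",crop([(608,303),(307,371),(675,290)],8,100,220),.038)))
E
```

```text
[[139.3   3. ]
 [236.3  -1. ]
 [117.7   4.6]]
```

Request:
drive_tool(
  plan=[
    [-1.2,0,0,0,0,0,0],
    [-2.8,0,0,0,0,0,0],
    [-4.4,0,0,0,0,0,0],
    [-6,0,0,0,0,0,0],
    [-7.2,0,0,0,0,0,0],
  ],
)

```text
clock: 12.95
position: [0.6164, -0.1993, 0.0564]
eef_rot: [0.592, 0.806, -0.0, 0.001]
wrist_force: [1.0, -0.0, -1.1]
opening: 0.0129
```

Request:
drive_tool(
  plan=[
    [-1,0,-0.4,0,0,0,0],
    [-1.6,0,-1,0,0,0,0],
    [-2,0,-1.6,0,0,0,0],
    [-2,0,-2,0,0,0,0],
    [-2,0,-2,0,0,0,0],
  ],
)

```text
clock: 13.45
position: [0.6319, -0.2436, 0.1084]
eef_rot: [0.592, 0.806, 0.0, 0.002]
wrist_force: [-0.1, -1.4, -1.0]
opening: 0.0132
```

```bash
python3 - <<'E'
from h import *
goto([.4725,-.3265,.107],68)
E
```

```text
t 13.45 pos [ 0.6319 -0.2436  0.1084] open 0.0132 F [-0.1 -1.4 -1. ] units [-1.249 -7.075  0.041] [0.036 0.016 7.893]
```

Request:
drive_tool(
  plan=[
    [-0.2,-1.2,0,0,0,1.4,0],
    [-0.5,-2.8,0,0,0,3,0],
    [-0.8,-4.4,0,0,0,4.6,0],
    [-1.1,-6,0,0,0,6.2,0],
    [-1.25,-7,0,0,0,7.8,0],
  ],
)

```text
clock: 13.95
position: [0.4709, -0.3248, 0.1053]
eef_rot: [0.828, 0.56, -0.0, -0.001]
wrist_force: [0.4, 0.4, 0.1]
opening: 0.0133
```

Request:
drive_tool(
  plan=[
    [0,0,0,0,0,0,0],
    [0,0,0,0,0,0,0],
  ],
)

```text
clock: 14.15
position: [0.4732, -0.3246, 0.1058]
eef_rot: [0.826, 0.563, 0.0, -0.0]
wrist_force: [0.0, -0.4, -0.6]
opening: 0.0131
```

```bash
python3 - <<'E'
from h import *
goto([.4725,-.3265,.036],68)
im=imaging.grab_frame("scene");cv2.imwrite(f"pics/s15.png",cv2.resize(im[150:300,140:340],None,fx=4,fy=4))
E
```

```text
t 14.15 pos [ 0.4732 -0.3246  0.1058] open 0.0131 F [ 0.  -0.4 -0.6] units [-0.084  0.005  2.792] [-0.007 -0.008  0.112]
```

View pics/s15.png

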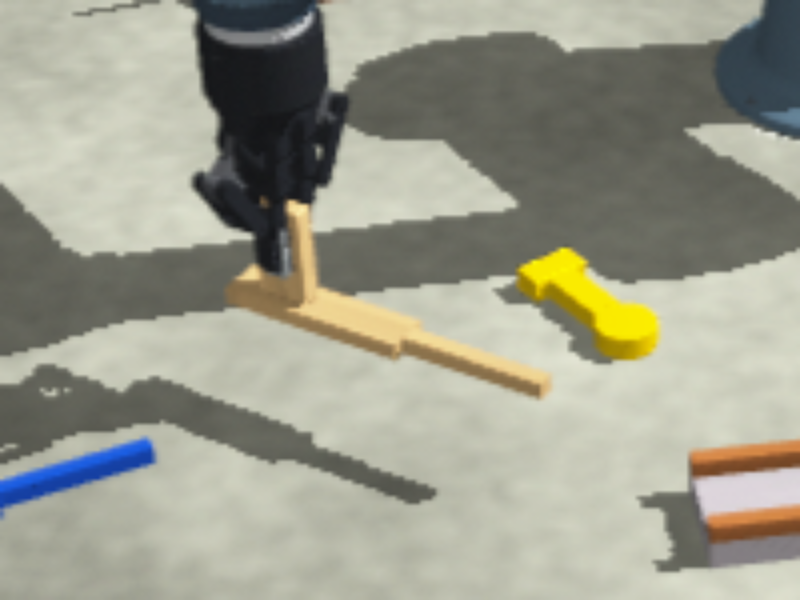

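Request:
drive_tool(
  plan=[
    [0,0,0.8,0,0,0,0],
    [0,0,1.6,0,0,0,0],
    [0,0,2.3,0,0,0,0],
    [0,0,2.7,0,0,0,0],
    [0,0,2.75,0,0,0,0],
  ],
)

```text
clock: 14.7
position: [0.4734, -0.3239, 0.0359]
eef_rot: [0.826, 0.563, -0.0, -0.001]
wrist_force: [0.1, -0.8, -1.5]
opening: 0.0132
```

Request:
drive_tool(
  plan=[
    [0,0,0.05,0,0,0,0],
    [0,0,0.05,0,0,0,0],
  ],
)

```text
clock: 14.9
position: [0.4742, -0.3257, 0.037]
eef_rot: [0.827, 0.563, 0.0, 0.001]
wrist_force: [0.4, -0.8, -1.1]
opening: 0.0135
```

Request:
drive_tool(
  plan=[
    [0,0,0.05,0,0,0,0],
    [0,0,0.1,0,0,0,0],
    [0,0,0.12,0,0,0,0],
    [0,0,0.12,0,0,0,0],
  ],
)

```text
clock: 15.3
position: [0.4735, -0.3256, 0.0334]
eef_rot: [0.827, 0.563, 0.0, 0.0]
wrist_force: [-0.1, -0.5, -0.4]
opening: 0.0132
```

Back at the height it had when grasped; open gently.

Request:
drive_tool(
  plan=[
    [0,0,0,0,0,0,25],
    [0,0,0,0,0,0,40],
    [0,0,0,0,0,0,60],
    [0,0,0,0,0,0,80],
    [0,0,0,0,0,0,100],
  ],
)

```text
clock: 15.8
position: [0.4735, -0.3254, 0.0333]
eef_rot: [0.827, 0.563, 0.0, 0.0]
wrist_force: [0.0, 0.7, -0.2]
opening: 0.0758
```

Request:
drive_tool(
  plan=[
    [0,0,0,0,0,0,100],
    [0,0,0,0,0,0,100],
    [0,0,0,0,0,0,100],
  ],
)

```text
clock: 16.1
position: [0.4734, -0.3254, 0.0332]
eef_rot: [0.827, 0.563, 0.0, 0.0]
wrist_force: [-0.4, -0.1, 0.1]
opening: 0.0856
```

Request:
drive_tool(
  plan=[
    [0,0,-0.6,0,0,0,100],
    [0,0,-1.4,0,0,0,100],
    [0,0,-2.6,0,0,0,100],
    [0,0,-4,0,0,0,100],
    [0,0,-5,0,0,0,100],
  ],
)

```text
clock: 16.6
position: [0.4741, -0.3261, 0.1619]
eef_rot: [0.827, 0.563, 0.0, 0.002]
wrist_force: [-0.0, -0.4, 0.6]
opening: 0.0857
```

Request:
drive_tool(
  plan=[
    [-1,0,0,0,0,0,100],
    [-2,0,0,0,0,0,100],
    [-4,0,0,0,0,0,100],
    [-6,0,0,0,0,0,100],
    [-6,0,0,0,0,0,100],
  ],
)

```text
clock: 17.1
position: [0.4163, -0.4702, 0.1602]
eef_rot: [0.828, 0.56, -0.001, 0.002]
wrist_force: [1.2, 0.2, -0.1]
opening: 0.0853
```

```bash
python3 - <<'E'
from h import *
for n in P: cv2.imwrite(f"pics/{n}16.png",imaging.grab_frame(n))
s=cv2.imread("pics/scene16.png");cv2.imwrite("pics/s16c.png",cv2.resize(s[190:310,150:350],None,fx=4,fy=4,interpolation=cv2.INTER_CUBIC))
E
```

```text
(no output)
```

View pics/s16c.png

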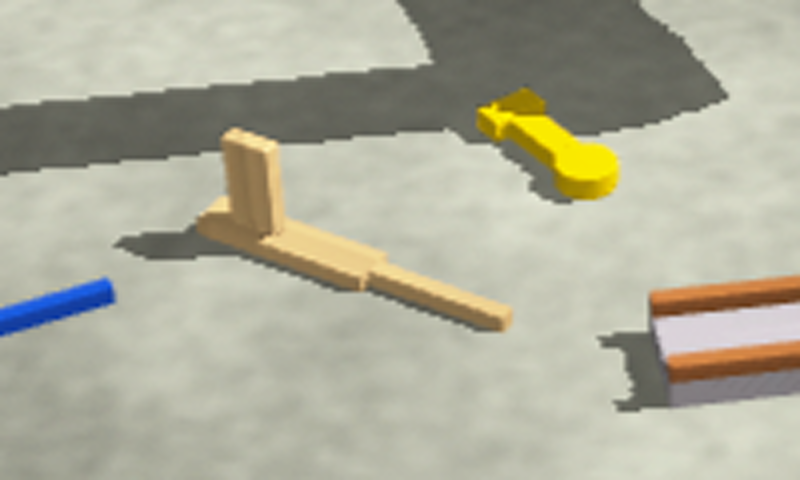

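View pics/top16.png

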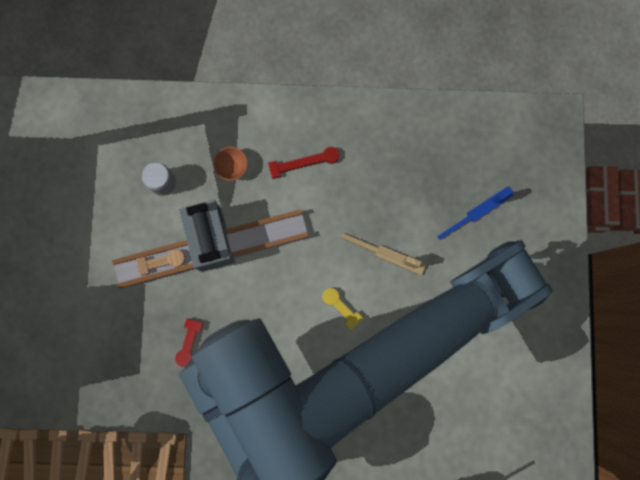

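The final pictures show the stick upright on the bench (top view, px 345,236 to 424,270), well clear of the machine. The blank lies flat on the outfeed bed (px 140–183, 262), and the bystanders are where they were. I'm handing in.

```bash
python3 - <<'E'
from bench import ticket
print(ticket.job_done())
E
```

```text
the job is handed in; nothing more can be done
None
```

The job is done and handed in at about 17 s on the robot's clock. No verdict was reported.

- **Feed stop:** I put the stick's nose about 60 mm into the access hole. The wrist force then read close to zero, as expected after the snap. I couldn't see the stop itself: the hole looked the same in the pictures before and after. The blank's later passage without any noticeable push-back is the only real evidence that it opened.
- **Blank:** I pushed it with the nose through the tunnel. The last measurement put its origin at about machine x 177 mm (allowed 150 to 245 mm), with its rear end about 27 mm past the outlet. It looks flat in both views.
- **Stick:** It stands upright on its underside, back at its starting spot, clear of the machine and released.
- **Other things on the bench:** I compared pictures by eye. The tin, bowl, painted neck and look-alikes have not visibly moved.
- **Measurement disagreements:** The two views differed by up to about 5 mm on the stick and nose positions. They differed by 3 mm on the machine position.

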